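# Make up two service kits from the bench stock

## Task

Make up the two service kits from the stock in the middle of the bench: the three-bay tray gets the alignment probe in its long bay, the finned heat sink in the larger of its two short bays and the large lens ring in the smaller one; the two-bay tray gets the transformer in its larger bay and the small lens ring in its smaller bay. Take the probe at its balance point, close to the heavy head, and keep it level while you carry it. Leave every part lying flat on the floor of its own bay, upright as it was in the stock, and let go of.

Things in the scene. Friction and masses are not known exactly. Their poses are not given: they have to be found in the camera images.
- tray3: Three-bay kit tray, fixed, shallow, grey plastic, open, 184 mm (x) by 140 (y). Short bays in a row at y -32: larger bay 98 long, centre x -39, and smaller bay 74 long, centre x +51, both 68 wide. Long bay beside them, 176 (x) by 60 (y), centre x 0, y +36. Floor 4 thick (top at z 4), walls 4 thick, rim at z 12. Origin: centre of underside.
- tray2: Two-bay kit tray, fixed, shallow, grey plastic, open, 184 mm (x) by 76 (y). Bays in one row at y 0: larger bay 98 long, centre x -39, and smaller bay 74 long, centre x +51, both 68 wide. Floor 4 thick (top at z 4), walls 4 thick, rim at z 12. Origin: centre of underside.
- probe: Alignment probe, loose: square steel rod 14 mm thick, steel block head 34x34, 24 long, at its +x end, black square foot 34x34, 8 long, at -x; 150 long. Head and foot hold the rod level, 10 to 24 mm above what it lies on. Origin: mid-length, underside height, x to head, z up. Balance point: on the rod at x +28, 23 short of the head. 0.41 kg, needs a firm grip (80 N). Fits either way round.
- heatsink: Finned aluminium heat sink, loose: a rectangular block 60 mm (x) by 40 mm (y) by 30 mm high, fins running along x. Origin: centre of the underside, z up (fins up). About 0.11 kg.
- transformer: Small mains transformer, loose: dark steel core with a copper coil bulging from both sides, 50 mm (x) by 40 mm (y, over the coil) by 36 mm high; it can be gripped across the 40 mm. Origin: centre of the underside, z up. About 0.3 kg.
- ring_big: Large lens ring, loose: aluminium ring with a glass lens inside, 50 mm outer diameter, 26 mm high, lying flat. Origin: centre of the underside, z up. About 0.1 kg.
- ring_small: Small lens ring, loose: the same kind of aluminium ring with a glass lens, 32 mm outer diameter, 26 mm high, lying flat. Origin: centre of the underside, z up. About 0.05 kg.
Mind the look-alikes: they are no part of the job. Several things have the shape of the probe; the one meant has the colours described above.

How it is judged:
At the end, for the whole second after the job is handed in: Each part is in its bay as the goal says, within its walls (centre off the bay's by at most the free play, 12 to 28 mm by part), on the floor (underside within 3 mm of it), level to 4 degrees, at rest and released (x of probe in the frame of tray3 between -0.018 and 0.018 m and y of probe in the frame of tray3 between 0.02 and 0.052 m and z of probe in the frame of tray3 between 0.001 and 0.007 m and angle between each of probe, heatsink, ring_big, transformer, ring_small's own z axis and vertical below 0.07 rad and linear speed of each of probe, heatsink, ring_big, transformer, ring_small below 0.02 m/s and angular speed of each of probe, heatsink, ring_big, transformer, ring_small below 0.2 rad/s and contact force between each of probe, heatsink, ring_big, transformer, ring_small and the fingers below 0.05 N and x of heatsink in the frame of tray3 between -0.067 and -0.011 m and y of heatsink in the frame of tray3 between -0.05 and -0.014 m and z of heatsink in the frame of tray3 between 0.001 and 0.007 m and x of ring_big in the frame of tray3 between 0.036 and 0.066 m and y of ring_big in the frame of tray3 between -0.044 and -0.02 m and z of ring_big in the frame of tray3 between 0.001 and 0.007 m and x of transformer in the frame of tray2 between -0.067 and -0.011 m and y of transformer in the frame of tray2 between -0.018 and 0.018 m and z of transformer in the frame of tray2 between 0.001 and 0.007 m and x of ring_small in the frame of tray2 between 0.027 and 0.075 m and y of ring_small in the frame of tray2 between -0.021 and 0.021 m and z of ring_small in the frame of tray2 between 0.001 and 0.007 m); the robot touches nothing.
It fails at once if the probe tips more than 20 degrees from level (angle between probe's own x axis and vertical below 1.222 rad or angle between probe's own x axis and vertical above 1.92 rad).
It also fails if it takes over 128 s, if anything falls off the work surface, if the arm or the gripper's body presses on something with over 40 N, if the wrist force passes 120 N, or if a joint passes its speed limit or range.

## Robot

A 6-joint arm with a two-finger parallel gripper is mounted at the origin on the work surface. World frame = base frame: x ahead of the robot, y to its left, z up, the work surface at z = 0. Lengths are in m, angles in rad, forces in N, time in s.
With the tool pointing down it reaches from about 0.425 to 0.95 m from the base axis. Payload 14.7 kg.
Tool frame: the origin (TCP) lies on the centre line of the jaws, within the pads' length; the fingertips stand 19 mm ahead of it and the grasp point (between the pads) is the TCP (ctrl.nose_length is the distance from the TCP to the fingertips, in m); z points along the fingers, y is the line along which they close (so a half turn about z gives the same grasp; the last joint's range is limited). The gripper opens to 85 mm and grips with 20 to 120 N. Pads are 22 mm wide; open, the fingers measure 114 mm over their backs; the gripper's body (76 mm by 85 mm) begins 54 mm behind the grasp point. The pads swing forward as they close: fully open they stand 13 mm farther back than shut.
Start: joints at [1.22, 0.48, 1.596, -0, 1.065, -0.047], TCP at [0.194, 0.62, 0.25] pointing down, gripper open.
Joint ranges: [-2.75, 2.75], [-0.82, 2.05], [0.23, 2.67], [-1.56, 4.7], [0.09, 2.69], [-2.92, 2.92]. Speed limits (rad/s): [1.89, 1.89, 2.39, 3.01, 3.01, 3.01].

## Interface

Orientations are given as a unit quaternion [w, x, y, z].
In Python, from rig import ctrl, imaging gives the robot as it stands.
- The arm moves only by the shell command python3 -m pendant 'ROWS'. ROWS is JSON, a list of rows, each an object with "rot": the turn, a rotation vector about the tool's x, y, z in degrees, a list of three; "offset": the shift along the tool's x, y, z in cm, a list of three; "fingers": the finger opening in cm, from 0 to 8.54. In form: [{"rot": [wx, wy, wz], "offset": [x, y, z], "fingers": fingers}, ...]. A call has exactly 10 rows; each row shifts and turns the commanded pose from where the row before left it, along the tool's axes as they then stand; what a row does not reach is not made up. A row lasts 1/8 s, in which the tool goes at most 62.5 mm and 10.7 degrees, less where a joint would pass 70% of its speed; a pose out of reach is approached as far as the arm can. A call with a gripper value outside its range is refused whole. The fingers move at their own pace and stop on an object; the grip force is fixed at half the most. Time passes only in rows, so rows that do not move let the fingers close, or fill a call up. It gives the time, the measured TCP pose, the force, the opening and the grip force at its end, in the units of the state.
- ctrl.read_state(): the state, without advancing time (a new reading comes with each control period).
- imaging.grab_frame(name): name is "scene" or "top" or "wrist"; returns a dict with "pixels" (384x512x3 uint8, red, green, blue), "z_map" (384x512 float32, m along the optical axis (not along the pixel's ray), 0 where there is no reading), "mtx" (3x3 intrinsics, pixels), "distortion" ([k1, k2, p1, p2, k3] as OpenCV has them; the pictures are not rectified), "world_to_cam" (4x4, takes a point from world to camera coordinates); the wrist camera has in their place "tool_from_camera" (4x4, takes a point from camera to tool coordinates, whose origin is the TCP and whose axes are the flange's). Camera axes: x right, y down, z forward; pixel columns grow to the right and rows downward; lengths in m; the calibration is good to about 2 mm. A picture is of the moment at which its call begins: read the wrist's pose just before it.
- ctrl.hand_in(): hands the job in; it is judged then, once.
The state is a dict: "time": time; "joint_pos": joint angles; "qd": joint speeds; "effort": joint torques, N m; "position": TCP position; "tcp_rot": TCP orientation; "ft_force": force on the tool from outside, world axes, zero at the start; "ft_torque": the same for the moment, N m; "opening": finger opening in m; "gripper_force": force on a finger pad.
Only numpy, scipy, OpenCV 4.12 (cv2) and the standard library are available. Lean on these libraries where they do the work, as an engineer would, in place of code of your own. Each camera call takes 0.05 s, during which the arm holds its last target. There are 200 camera calls.

## Working session

There is one attempt and no reset: what is moved stays moved. The work goes in short steps, Python scripts to look and compute and a shell command to move; the robot and the scene stay as the last step left them, time stands still between calls to the robot, and variables do not carry over. Pictures are saved under pics/ and viewed, at most 14 in all, crops included, and the job is handed in when it is done.

```bash
mkdir -p pics; ls; python3 - <<'E'
from rig import ctrl, imaging
import cv2, numpy as np
s=ctrl.read_state(); print({k:(np.round(v,3).tolist() if not isinstance(v,dict) else v) for k,v in s.items()})
print(ctrl.nose_length)
for n in ("top","scene"):
    f=imaging.grab_frame(n); np.save(f"{n}.npy",f,allow_pickle=True)
    cv2.imwrite(f"pics/{n}0.png",cv2.resize(f["pixels"][:,:,::-1],(800,600),interpolation=cv2.INTER_CUBIC))
    print(n,np.round(f["mtx"],1).tolist(),np.round(f["distortion"],3),np.round(f["world_to_cam"],3).tolist())
E
```

```text
pics
{'time': 0.0, 'joint_pos': [1.22, 0.481, 1.597, 0.0, 1.065, -0.047], 'qd': [-0.001, 0.001, -0.0, 0.001, 0.002, 0.0], 'effort': [0.001, -95.065, -43.019, 0.0, 0.012, -0.0], 'position': [0.194, 0.62, 0.25], 'tcp_rot': [-0.0, 0.151, 0.988, -0.001], 'ft_force': [0.32, -0.719, -0.314], 'ft_torque': [-0.019, -0.057, 0.013], 'gripper_force': 0.0, 'opening': 0.085}
0.019
top [[390.9, 0.0, 243.6], [0.0, 390.9, 195.1], [0.0, 0.0, 1.0]] [-0.091  0.     0.     0.     0.   ] [[-0.016, -1.0, 0.008, -0.002], [-0.988, 0.015, -0.153, 0.489], [0.153, -0.01, -0.988, 0.822], [0.0, 0.0, 0.0, 1.0]]
scene [[390.7, 0.0, 253.4], [0.0, 390.7, 193.2], [0.0, 0.0, 1.0]] [0.023 0.    0.    0.    0.   ] [[0.224, 0.975, -0.011, -0.098], [0.807, -0.192, -0.559, -0.386], [-0.547, 0.116, -0.829, 1.087], [0.0, 0.0, 0.0, 1.0]]
```

View pics/top0.png

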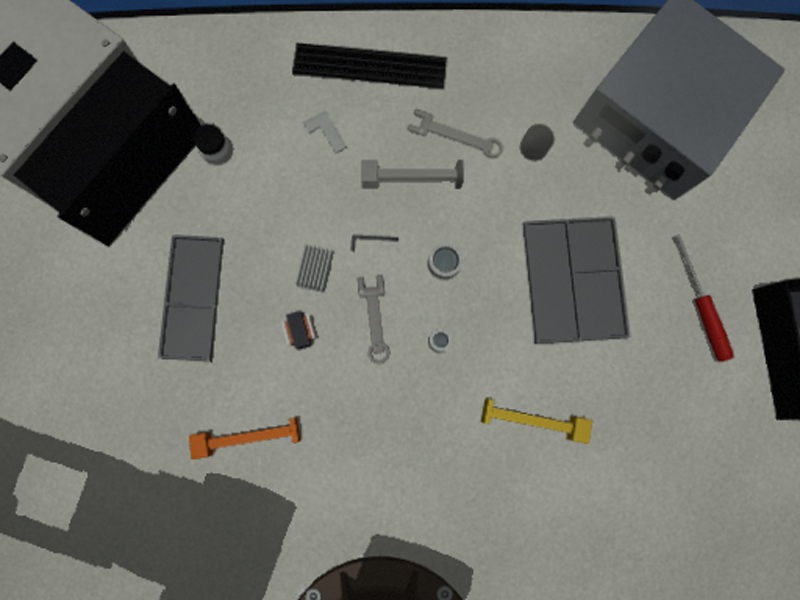

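View pics/scene0.png

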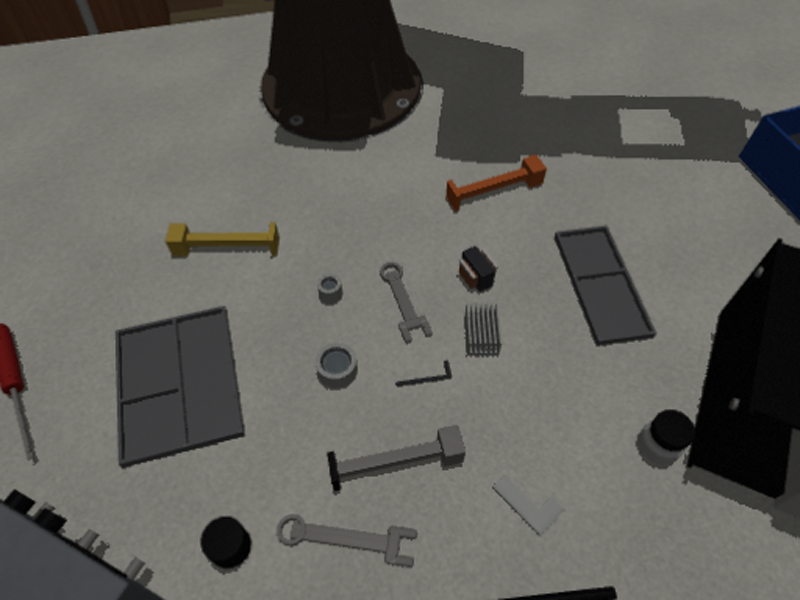

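Probe look-alikes in the top view (800x600 px): steel/black at (412,173), orange at (245,437) and yellow at (538,420). The description fits the steel one, with its head at (370,173) and black foot at (460,173). The wrenches, hex key and black jar are other distractors. tray2 is at (193,298), tray3 at (577,280), heat sink (315,268), transformer (300,330), big ring (444,261) and small ring (439,340).

```bash
cat > h.py <<'E'
import numpy as np, cv2
from rig import ctrl, imaging
from scipy.spatial.transform import Rotation as R
def load(n): return np.load(f"{n}.npy",allow_pickle=True).item()
def pose(s):
    T=np.eye(4); q=s["tcp_rot"]; T[:3,:3]=R.from_quat([q[1],q[2],q[3],q[0]]).as_matrix(); T[:3,3]=s["position"]; return T
def c2w(f,T=None): return np.linalg.inv(f["world_to_cam"]) if T is None else T@f["tool_from_camera"]
def rays(f,uv):
    p=cv2.undistortPoints(np.float64(uv).reshape(-1,1,2),f["mtx"],f["distortion"])[:,0]
    return np.c_[p,np.ones(len(p))]
def onplane(f,uv,z,M):
    d=rays(f,uv)@M[:3,:3].T; o=M[:3,3]
    return o+d*((z-o[2])/d[:,2])[:,None]
def cloud(f,M):
    h,w=f["z_map"].shape; v,u=np.mgrid[:h,:w]
    P=(rays(f,np.c_[u.ravel(),v.ravel()])*f["z_map"].reshape(-1,1))@M[:3,:3].T+M[:3,3]
    P[f["z_map"].ravel()==0]=np.nan
    return P.reshape(h,w,3)
def yaw(s):  # direction of tool x, y in world, deg
    T=pose(s)[:3,:3]; return np.degrees(np.arctan2(T[1,:2],T[0,:2]))
E
python3 - <<'E'
from h import *
for n in ("top","scene"):
    f=load(n); M=c2w(f); P=cloud(f,M)
    bg=(np.abs(P[...,2])<.01)&(np.abs(P[...,1])<.3)&(P[...,0]>.35)&(P[...,0]<.7)
    print(n,"table z",np.nanmedian(P[bg][:,2]),np.nanstd(P[bg][:,2]))
    m=((P[...,2]>.006)&(P[...,0]>.25)&(P[...,0]<.8)&(np.abs(P[...,1])<.42)).astype(np.uint8)
    k,L,st,c=cv2.connectedComponentsWithStats(m)
    for i in range(1,k):
        if st[i,4]<25: continue
        Q=P[L==i]; zt=np.percentile(Q[:,2],95); 
        A=Q[Q[:,2]>zt-.006]; r=cv2.minAreaRect(np.float32(A[:,:2]*1000))
        print(np.round(c[i]),st[i,4],"ztop %.3f"%zt,"rect",np.round(r[0],1),np.round(r[1],1),round(r[2],1))
f=load("top"); g=load("scene")
a=cv2.resize(f["pixels"][90:135,215:310,::-1],None,fx=6,fy=6,interpolation=cv2.INTER_CUBIC)
b=cv2.resize(g["pixels"][265:320,205:300,::-1],None,fx=6,fy=6,interpolation=cv2.INTER_CUBIC)
cv2.imwrite("pics/crop.png",cv2.resize(np.vstack([a,b]),(560,590)))
E
```

```text
top table z 0.0005510565541300139 0.0022308074792647945
[75. 91.] 8619 ztop 0.169 rect [756.6 386.2] [67.3 86.8] 89.9
[404.  76.] 2908 ztop 0.117 rect [ 744.1 -367.5] [104.9 111.8] 90.0
[291.  85.] 332 ztop 0.011 rect [ 757.5 -129.8] [146.9  37. ] 68.5
[343.  90.] 377 ztop 0.042 rect [ 738.1 -249.9] [43.1 43.1] 25.3
[261. 111.] 680 ztop 0.036 rect [689.7 -59. ] [150.8  35.3] 89.4
[370. 177.] 1017 ztop 0.014 rect [ 529.2 -299.8] [185.2 141.2] 2.7
[121. 190.] 621 ztop 0.015 rect [509.7 269.4] [ 77.  183.9] 85.5
[200. 171.] 506 ztop 0.032 rect [547.9  87.4] [40.3 60.5] 76.4
[284. 167.] 416 ztop 0.028 rect [ 555.1 -103.2] [48.  49.4] 86.9
[239. 203.] 389 ztop 0.011 rect [473.    2.5] [128.2  37.3] 3.0
[191. 211.] 389 ztop 0.038 rect [456.  108.8] [49.8 39.9] 16.4
[281. 218.] 178 ztop 0.028 rect [438.  -92.5] [29.1 31. ] 89.5
[346. 270.] 630 ztop 0.036 rect [ 323.2 -225.8] [149.3  33.6] 77.3
[153. 281.] 632 ztop 0.036 rect [306.6 184.8] [ 34.3 149.3] 8.6
scene table z -0.00021500462886314686 0.0021214922374063945
[319. 116.] 681 ztop 0.033 rect [309.8 184. ] [ 36.6 150.9] 8.3
[139. 153.] 816 ztop 0.034 rect [ 327. -226.] [151.9  35.1] 77.5
[387. 183.] 735 ztop 0.013 rect [512.5 270.1] [ 78.9 185.7] 85.7
[477. 244.] 8663 ztop 0.154 rect [687.2 339.1] [ 45.1 229.8] 57.3
[305. 171.] 491 ztop 0.036 rect [461.5 107.9] [50.8 40.2] 16.6
[259. 195.] 333 ztop 0.009 rect [478.5  -1.7] [128.1  36.6] 7.5
[211. 184.] 235 ztop 0.027 rect [443.5 -92.7] [31.6 31.9] 87.8
[309. 210.] 622 ztop 0.031 rect [552.1  87.1] [40.  60.9] 75.9
[109. 248.] 1333 ztop 0.014 rect [ 531.6 -299.1] [186.1 141.5] 2.7
[215. 233.] 593 ztop 0.027 rect [ 560.5 -104. ] [48.  50.2] 79.2
[257. 292.] 1147 ztop 0.035 rect [692.8 -58. ] [149.8  34.9] 89.3
[ 39. 361.] 3693 ztop 0.117 rect [ 758.8 -384.1] [140.7  58.6] 49.7
[223. 344.] 935 ztop 0.010 rect [ 762.8 -130. ] [148.6  37.2] 70.5
[144. 346.] 823 ztop 0.042 rect [ 741.2 -249.9] [42.5 43.4] 81.8
```

View pics/crop.png

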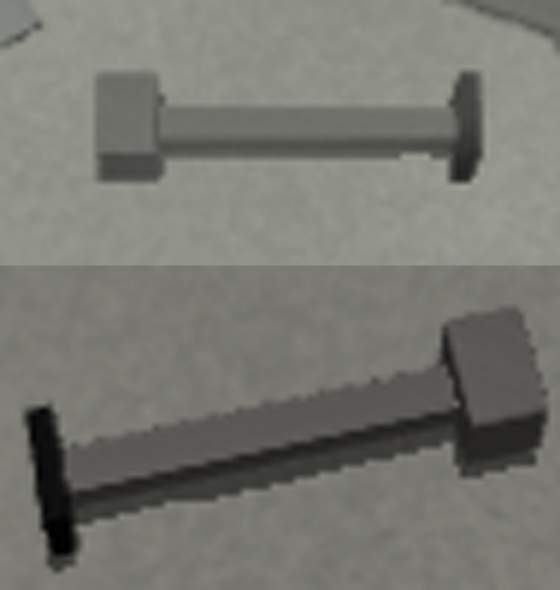

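The crop shows a steel rod with a square steel head at (125,125) and a black foot at (468,125), so the probe at top-view (412,173) is the right one.

I'll write a small planner that converts a world target into tool-axis cm and degrees.

```bash
cat > plan.py <<'E'
# usage: plan.py x y z(mm) yawY(deg, direction of the tool y; 'n' = keep)
import sys; from h import *
s=ctrl.read_state(); T=pose(s); x,y,z=[float(a)/1000 for a in sys.argv[1:4]]
d=T[:3,:3].T@(np.array([x,y,z])-T[:3,3])*100
p=np.round(np.array(s["position"])*1000,1).tolist(); yw=yaw(s)[1]
print("t",round(s["time"],2),"at",p,"yawY",round(yw,1),"open",round(s["opening"]*1000,1),"grip",round(s["gripper_force"],1),"F",np.round(s["ft_force"],1),"tilt",round(np.degrees(np.arccos(min(1,-T[2,2]))),2))
out="offset cm %s"%np.round(d,2).tolist()
if sys.argv[4]!='n':
    dy=(float(sys.argv[4])-yw+180)%360-180
    out+="  rot z %.1f"%(-dy)   # tool z down
print(out)
E
python3 plan.py 459 108.3 150 106.5
```

```text
t 0.1 at [194.3, 619.9, 249.7] yawY 72.6 open 85.2 grip 0.0 F [0.4 0.2 0.7] tilt 0.06
offset cm [-40.56, -40.89, 10.02]  rot z -33.9
```

```bash
python3 -m pendant '[{"rot":[0,0,0],"offset":[-3.38,-3.41,0],"fingers":6},{"rot":[0,0,0],"offset":[-3.38,-3.41,0],"fingers":6},{"rot":[0,0,0],"offset":[-3.38,-3.41,0],"fingers":6},{"rot":[0,0,0],"offset":[-3.38,-3.41,0],"fingers":6},{"rot":[0,0,0],"offset":[-3.38,-3.41,0],"fingers":6},{"rot":[0,0,0],"offset":[-3.38,-3.41,0],"fingers":6},{"rot":[0,0,0],"offset":[-3.38,-3.41,0],"fingers":6},{"rot":[0,0,0],"offset":[-3.38,-3.41,0],"fingers":6},{"rot":[0,0,0],"offset":[-3.38,-3.41,0],"fingers":6},{"rot":[0,0,0],"offset":[-3.38,-3.41,0],"fingers":6}]'
python3 -m pendant '[{"rot":[0,0,0],"offset":[-3.38,-3.41,0],"fingers":6},{"rot":[0,0,0],"offset":[-3.38,-3.41,0],"fingers":6},{"rot":[0,0,-8.5],"offset":[0,0,0],"fingers":6},{"rot":[0,0,-8.5],"offset":[0,0,0],"fingers":6},{"rot":[0,0,-8.5],"offset":[0,0,0],"fingers":6},{"rot":[0,0,-8.5],"offset":[0,0,0],"fingers":6},{"rot":[0,0,0],"offset":[0,0,5],"fingers":6},{"rot":[0,0,0],"offset":[0,0,5],"fingers":6},{"rot":[0,0,0],"offset":[0,0,0],"fingers":6},{"rot":[0,0,0],"offset":[0,0,0],"fingers":6}]'
python3 plan.py 459 108.3 90 106.5
python3 - <<'E'
from h import *
s=ctrl.read_state(); f=imaging.grab_frame("wrist"); T=pose(s)
np.save("w1.npy",f,allow_pickle=True)
print(np.round(f["tool_from_camera"],3).tolist(), s["opening"])
P=cloud(f,f["tool_from_camera"])   # tool frame
m=(P[...,2]<.06)&(P[...,2]>-.1)
Q=P[m]; 
for sgn in (-1,1):
    q=Q[(Q[:,1]*sgn>0)]; print(len(q), "z range",np.nanpercentile(q[:,2],[1,50,95,99,100]).round(4),"y",np.nanpercentile(q[:,1],[0,1,50,99,100]).round(3),"x",np.nanpercentile(q[:,0],[1,50,99]).round(3))
cv2.imwrite("pics/w1.png",f["pixels"][:,:,::-1])
E
```

```text
time: 1.35
position: [0.4154, 0.1923, 0.2503]
tcp_rot: [-0.0, 0.151, 0.988, 0.0]
ft_force: [1.1, -0.5, 0.2]
opening: 0.0601
gripper_force: 0.0
time: 2.6
position: [0.4596, 0.1085, 0.1515]
tcp_rot: [0.0, -0.144, 0.99, -0.0]
ft_force: [0.4, 0.8, 0.4]
opening: 0.0601
gripper_force: 0.0
t 2.6 at [459.6, 108.5, 151.5] yawY 106.6 open 60.1 grip 0.0 F [0.4 0.8 0.4] tilt 0.03
offset cm [0.07, -0.0, 6.15]  rot z 0.1
[[-0.001, -0.951, -0.31, 0.08], [1.0, -0.001, 0.001, -0.0], [-0.002, -0.31, 0.951, -0.123], [0.0, 0.0, 0.0, 1.0]] 0.06013927299180145
17854 z range [-0.0737 -0.0531 -0.0082  0.0067  0.0149] y [-0.066 -0.064 -0.04  -0.001 -0.   ] x [-0.009  0.012  0.02 ]
17914 z range [-0.0736 -0.0534 -0.0085  0.0066  0.0143] y [0.    0.001 0.041 0.064 0.066] x [-0.009  0.012  0.02 ]
```

View pics/w1.png

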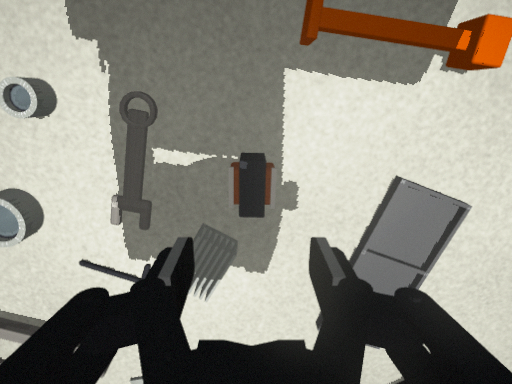

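The wrist view shows the transformer at (252,185), centred between the fingers and aligned with them. At 60 mm opening the fingertips stand about 14.5 mm ahead of the TCP. Next I descend, grip and lift.

```bash
python3 -m pendant '[{"rot":[0,0,0],"offset":[0,0,4],"fingers":6},{"rot":[0,0,0],"offset":[0,0,4],"fingers":6},{"rot":[0,0,0],"offset":[0,0,3],"fingers":6},{"rot":[0,0,0],"offset":[0,0,1.3],"fingers":6},{"rot":[0,0,0],"offset":[0,0,0],"fingers":3},{"rot":[0,0,0],"offset":[0,0,0],"fingers":3},{"rot":[0,0,0],"offset":[0,0,0],"fingers":3},{"rot":[0,0,0],"offset":[0,0,0],"fingers":3},{"rot":[0,0,0],"offset":[0,0,-3],"fingers":3},{"rot":[0,0,0],"offset":[0,0,-4],"fingers":3}]'
python3 plan.py 549.9 266.6 95 85.5
```

```text
time: 3.9
position: [0.4585, 0.1084, 0.098]
tcp_rot: [-0.001, -0.144, 0.99, -0.0]
ft_force: [1.0, 0.3, -3.3]
opening: 0.039
gripper_force: 61.7
t 3.9 at [458.5, 108.4, 98.0] yawY 106.6 open 39.0 grip 61.7 F [ 1.   0.3 -3.3] tilt 0.08
offset cm [-13.28, 12.56, 0.29]  rot z 21.1
```

```bash
python3 -m pendant '[{"rot":[0,0,0],"offset":[-3.32,3.14,0],"fingers":3},{"rot":[0,0,0],"offset":[-3.32,3.14,0],"fingers":3},{"rot":[0,0,0],"offset":[-3.32,3.14,0],"fingers":3},{"rot":[0,0,0],"offset":[-3.32,3.14,0],"fingers":3},{"rot":[0,0,7],"offset":[0,0,0],"fingers":3},{"rot":[0,0,7],"offset":[0,0,0],"fingers":3},{"rot":[0,0,7],"offset":[0,0,0],"fingers":3},{"rot":[0,0,0],"offset":[0,0,2],"fingers":3},{"rot":[0,0,0],"offset":[0,0,2],"fingers":3},{"rot":[0,0,0],"offset":[0,0,0],"fingers":3}]'
python3 plan.py 549.9 266.6 33 85.5
```

```text
time: 5.15
position: [0.5495, 0.2663, 0.0565]
tcp_rot: [-0.001, 0.038, 0.999, -0.0]
ft_force: [0.4, 0.2, -2.4]
opening: 0.0388
gripper_force: 61.8
t 5.15 at [549.5, 266.3, 56.5] yawY 85.6 open 38.8 grip 61.8 F [ 0.4  0.2 -2.4] tilt 0.13
offset cm [-0.05, 0.03, 2.35]  rot z 0.1
```

```bash
python3 -m pendant '[{"rot":[0,0,0],"offset":[0,0,1.2],"fingers":3},{"rot":[0,0,0],"offset":[0,0,0.7],"fingers":3},{"rot":[0,0,0],"offset":[0,0,0.4],"fingers":3},{"rot":[0,0,0],"offset":[0,0,0],"fingers":3},{"rot":[0,0,0],"offset":[0,0,0],"fingers":5.2},{"rot":[0,0,0],"offset":[0,0,0],"fingers":5.2},{"rot":[0,0,0],"offset":[0,0,0],"fingers":5.2},{"rot":[0,0,0],"offset":[0,0,-2],"fingers":5.2},{"rot":[0,0,0],"offset":[0,0,-4],"fingers":6},{"rot":[0,0,0],"offset":[0,0,-4],"fingers":6}]'
python3 plan.py 550 87.2 130 76.2
```

```text
time: 6.4
position: [0.5504, 0.2667, 0.1367]
tcp_rot: [0.0, 0.038, 0.999, 0.0]
ft_force: [0.5, -0.5, 0.5]
opening: 0.0605
gripper_force: 0.0
t 6.4 at [550.4, 266.7, 136.7] yawY 85.6 open 60.5 grip 0.0 F [ 0.5 -0.5  0.5] tilt 0.02
offset cm [-1.33, -17.9, 0.66]  rot z 9.4
```

```bash
python3 -m pendant '[{"rot":[0,0,0],"offset":[-0.33,-4.48,0],"fingers":6},{"rot":[0,0,0],"offset":[-0.33,-4.48,0],"fingers":6},{"rot":[0,0,0],"offset":[-0.33,-4.48,0],"fingers":6},{"rot":[0,0,0],"offset":[-0.33,-4.48,0],"fingers":6},{"rot":[0,0,4.7],"offset":[0,0,0],"fingers":6},{"rot":[0,0,4.7],"offset":[0,0,0],"fingers":6},{"rot":[0,0,0],"offset":[0,0,3],"fingers":6},{"rot":[0,0,0],"offset":[0,0,3],"fingers":6},{"rot":[0,0,0],"offset":[0,0,0],"fingers":6},{"rot":[0,0,0],"offset":[0,0,0],"fingers":6}]'
python3 plan.py 550 87.2 28 76.2
python3 - <<'E'
from h import *
s=ctrl.read_state(); f=imaging.grab_frame("top"); M=c2w(f); P=cloud(f,M)
# where the transformer is now
m=(P[...,2]>.03)&(abs(P[...,0]-.55)<.05)&(abs(P[...,1]-.267)<.05)
Q=P[m]; print(np.percentile(Q[:,2],95).round(4),[np.round(v,1) for v in cv2.minAreaRect(np.float32(Q[:,:2]*1000))])
cv2.imwrite("pics/top1.png",cv2.resize(f["pixels"][:,:,::-1],(800,600)))
E
```

```text
time: 7.65
position: [0.5505, 0.0871, 0.0757]
tcp_rot: [0.001, 0.12, 0.993, 0.0]
ft_force: [0.1, -0.2, 0.2]
opening: 0.0597
gripper_force: 0.0
t 7.65 at [550.5, 87.1, 75.7] yawY 76.2 open 59.7 grip 0.0 F [ 0.1 -0.2  0.2] tilt 0.07
offset cm [0.05, -0.01, 4.77]  rot z -0.0Traceback (most recent call last):
  File "<stdin>", line 5, in <module>
    return _quantile_unchecked(
        a, q, axis, out, overwrite_input, method, keepdims, weights)
    return _ureduce(a,
                    func=_quantile_ureduce_func,
    ...<5 lines>...
                    overwrite_input=overwrite_input,
                    method=method)
    r = func(a, **kwargs)
    result = _quantile(arr,
                       quantiles=q,
    ...<2 lines>...
                       out=out,
                       weights=wgt)
    slices_having_nans = np.isnan(arr[-1, ...])
                                  ~~~^^^^^^^^^
IndexError: index -1 is out of bounds for axis 0 with size 0
```

The arm probably hides that bay here, so I'll check it later.

```bash
python3 -m pendant '[{"rot":[0,0,0],"offset":[0,0,2.4],"fingers":6},{"rot":[0,0,0],"offset":[0,0,2.4],"fingers":6},{"rot":[0,0,0],"offset":[0,0,0],"fingers":3},{"rot":[0,0,0],"offset":[0,0,0],"fingers":3},{"rot":[0,0,0],"offset":[0,0,0],"fingers":3},{"rot":[0,0,0],"offset":[0,0,0],"fingers":3},{"rot":[0,0,0],"offset":[0,0,-3],"fingers":3},{"rot":[0,0,0],"offset":[0,0,-4],"fingers":3},{"rot":[0,0,0],"offset":[0,0,0],"fingers":3},{"rot":[0,0,0],"offset":[0,0,0],"fingers":3}]'
python3 plan.py 493 -333.3 98 92.7
```

```text
time: 8.95
position: [0.5497, 0.087, 0.0962]
tcp_rot: [0.0, 0.12, 0.993, 0.0]
ft_force: [-0.2, -0.3, -1.5]
opening: 0.0389
gripper_force: 61.2
t 8.95 at [549.7, 87.0, 96.2] yawY 76.2 open 38.9 grip 61.2 F [-0.2 -0.3 -1.5] tilt 0.01
offset cm [-4.52, -42.17, -0.18]  rot z -16.5
```

```bash
python3 -m pendant '[{"rot":[0,0,0],"offset":[-0.45,-4.22,0],"fingers":3},{"rot":[0,0,0],"offset":[-0.45,-4.22,0],"fingers":3},{"rot":[0,0,0],"offset":[-0.45,-4.22,0],"fingers":3},{"rot":[0,0,0],"offset":[-0.45,-4.22,0],"fingers":3},{"rot":[0,0,0],"offset":[-0.45,-4.22,0],"fingers":3},{"rot":[0,0,0],"offset":[-0.45,-4.22,0],"fingers":3},{"rot":[0,0,0],"offset":[-0.45,-4.22,0],"fingers":3},{"rot":[0,0,0],"offset":[-0.45,-4.22,0],"fingers":3},{"rot":[0,0,0],"offset":[-0.45,-4.22,0],"fingers":3},{"rot":[0,0,0],"offset":[-0.45,-4.22,0],"fingers":3}]'
python3 -m pendant '[{"rot":[0,0,-5.5],"offset":[0,0,0],"fingers":3},{"rot":[0,0,-5.5],"offset":[0,0,0],"fingers":3},{"rot":[0,0,-5.5],"offset":[0,0,0],"fingers":3},{"rot":[0,0,0],"offset":[0,0,2],"fingers":3},{"rot":[0,0,0],"offset":[0,0,2],"fingers":3},{"rot":[0,0,0],"offset":[0,0,0],"fingers":3},{"rot":[0,0,0],"offset":[0,0,0],"fingers":3},{"rot":[0,0,0],"offset":[0,0,0],"fingers":3},{"rot":[0,0,0],"offset":[0,0,0],"fingers":3},{"rot":[0,0,0],"offset":[0,0,0],"fingers":3}]'
python3 plan.py 493 -333.3 32 92.7
```

```text
time: 10.2
position: [0.4918, -0.3344, 0.0949]
tcp_rot: [-0.001, 0.12, 0.993, 0.001]
ft_force: [0.7, 0.2, -0.6]
opening: 0.0388
gripper_force: 61.1
time: 11.45
position: [0.493, -0.3336, 0.0567]
tcp_rot: [0.0, -0.024, 1.0, -0.0]
ft_force: [-0.0, 0.4, -1.2]
opening: 0.0391
gripper_force: 61.1
t 11.45 at [493.0, -333.6, 56.7] yawY 92.7 open 39.1 grip 61.1 F [-0.   0.4 -1.2] tilt 0.04
offset cm [-0.0, 0.03, 2.47]  rot z -0.0
```

```bash
python3 -m pendant '[{"rot":[0,0,0],"offset":[0,0,1.2],"fingers":3},{"rot":[0,0,0],"offset":[0,0,0.8],"fingers":3},{"rot":[0,0,0],"offset":[0,0,0.4],"fingers":3},{"rot":[0,0,0],"offset":[0,0,0],"fingers":3},{"rot":[0,0,0],"offset":[0,0,0],"fingers":5.2},{"rot":[0,0,0],"offset":[0,0,0],"fingers":5.2},{"rot":[0,0,0],"offset":[0,0,0],"fingers":5.2},{"rot":[0,0,0],"offset":[0,0,-2],"fingers":5.2},{"rot":[0,0,0],"offset":[0,0,-3],"fingers":7},{"rot":[0,0,0],"offset":[0,0,-3],"fingers":7}]'
python3 plan.py 558 -103.6 110 92.7
python3 - <<'E'
from h import *
s=ctrl.read_state(); f=imaging.grab_frame("top"); P=cloud(f,c2w(f))
m=(P[...,2]>.03)&(abs(P[...,0]-.55)<.05)&(abs(P[...,1]-.267)<.05)
Q=P[m]; print(np.percentile(Q[:,2],95).round(4),[np.round(v,1) for v in cv2.minAreaRect(np.float32(Q[:,:2]*1000))])
cv2.imwrite("pics/top1.png",cv2.resize(f["pixels"][:,:,::-1],(800,600)))
E
```

```text
time: 12.7
position: [0.4927, -0.3334, 0.1132]
tcp_rot: [-0.0, -0.024, 1.0, 0.0]
ft_force: [0.4, 0.3, -0.8]
opening: 0.07
gripper_force: 0.0
t 12.7 at [492.7, -333.4, 113.2] yawY 92.7 open 70.0 grip 0.0 F [ 0.4  0.3 -0.8] tilt 0.01
offset cm [-7.6, 22.65, 0.32]  rot z -0.0Traceback (most recent call last):
  File "<stdin>", line 4, in <module>
    return _quantile_unchecked(
        a, q, axis, out, overwrite_input, method, keepdims, weights)
    return _ureduce(a,
                    func=_quantile_ureduce_func,
    ...<5 lines>...
                    overwrite_input=overwrite_input,
                    method=method)
    r = func(a, **kwargs)
    result = _quantile(arr,
                       quantiles=q,
    ...<2 lines>...
                       out=out,
                       weights=wgt)
    slices_having_nans = np.isnan(arr[-1, ...])
                                  ~~~^^^^^^^^^
IndexError: index -1 is out of bounds for axis 0 with size 0
```

```bash
python3 - <<'E'
from h import *
f=imaging.grab_frame("top"); g=imaging.grab_frame("scene")
np.save("top.npy",f,allow_pickle=True);np.save("scene.npy",g,allow_pickle=True)
cv2.imwrite("pics/both1.png",np.hstack([cv2.resize(f["pixels"][:,:,::-1],(400,300)),cv2.resize(g["pixels"][:,:,::-1],(400,300))]))
E
```

```text
(no output)
```

View pics/both1.png

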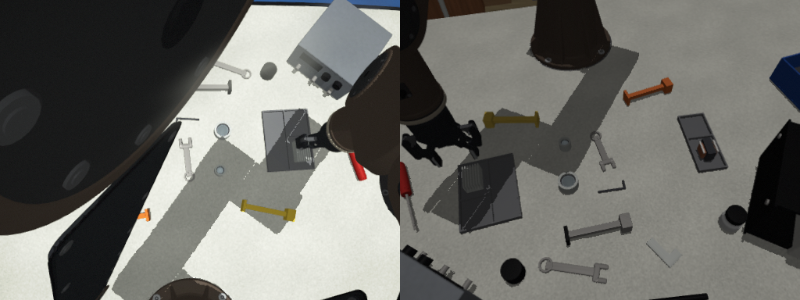

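The top view is blocked by the arm. The scene view shows the transformer in tray2's larger bay at (706,150) and the heat sink in tray3 at (475,178). Next is the large ring.

```bash
python3 -m pendant '[{"rot":[0,0,0],"offset":[-1.27,3.78,0],"fingers":7},{"rot":[0,0,0],"offset":[-1.27,3.78,0],"fingers":7},{"rot":[0,0,0],"offset":[-1.27,3.78,0],"fingers":7},{"rot":[0,0,0],"offset":[-1.27,3.78,0],"fingers":7},{"rot":[0,0,0],"offset":[-1.27,3.78,0],"fingers":7},{"rot":[0,0,0],"offset":[-1.27,3.78,0],"fingers":7},{"rot":[0,0,0],"offset":[0,0,2],"fingers":7},{"rot":[0,0,0],"offset":[0,0,2],"fingers":7},{"rot":[0,0,0],"offset":[0,0,0],"fingers":7},{"rot":[0,0,0],"offset":[0,0,0],"fingers":7}]'
python3 plan.py 558 -103.6 27 92.7
```

```text
time: 14.1
position: [0.5583, -0.1035, 0.0724]
tcp_rot: [-0.0, -0.023, 1.0, 0.0]
ft_force: [0.3, -0.2, 0.8]
opening: 0.07
gripper_force: 0.0
t 14.1 at [558.3, -103.5, 72.4] yawY 92.7 open 70.0 grip 0.0 F [ 0.3 -0.2  0.8] tilt 0.02
offset cm [0.03, -0.01, 4.54]  rot z -0.0
```

```bash
python3 -m pendant '[{"rot":[0,0,0],"offset":[0,0,2.3],"fingers":7},{"rot":[0,0,0],"offset":[0,0,2.3],"fingers":7},{"rot":[0,0,0],"offset":[0,0,0],"fingers":4},{"rot":[0,0,0],"offset":[0,0,0],"fingers":4},{"rot":[0,0,0],"offset":[0,0,0],"fingers":4},{"rot":[0,0,0],"offset":[0,0,0],"fingers":4},{"rot":[0,0,0],"offset":[0,0,-3],"fingers":4},{"rot":[0,0,0],"offset":[0,0,-4],"fingers":4},{"rot":[0,0,0],"offset":[0,0,0],"fingers":4},{"rot":[0,0,0],"offset":[0,0,0],"fingers":4}]'
python3 plan.py 583 -329.1 98 92.7
```

```text
time: 15.35
position: [0.5581, -0.1033, 0.0962]
tcp_rot: [0.0, -0.023, 1.0, -0.0]
ft_force: [-0.8, 0.2, -1.2]
opening: 0.048
gripper_force: 62.2
t 15.35 at [558.1, -103.3, 96.2] yawY 92.7 open 48.0 grip 62.2 F [-0.8  0.2 -1.2] tilt 0.01
offset cm [-1.42, -22.67, -0.18]  rot z -0.0
```

```bash
python3 -m pendant '[{"rot":[0,0,0],"offset":[-0.24,-3.78,0],"fingers":4},{"rot":[0,0,0],"offset":[-0.24,-3.78,0],"fingers":4},{"rot":[0,0,0],"offset":[-0.24,-3.78,0],"fingers":4},{"rot":[0,0,0],"offset":[-0.24,-3.78,0],"fingers":4},{"rot":[0,0,0],"offset":[-0.24,-3.78,0],"fingers":4},{"rot":[0,0,0],"offset":[-0.24,-3.78,0],"fingers":4},{"rot":[0,0,0],"offset":[0,0,2],"fingers":4},{"rot":[0,0,0],"offset":[0,0,2],"fingers":4},{"rot":[0,0,0],"offset":[0,0,0],"fingers":4},{"rot":[0,0,0],"offset":[0,0,0],"fingers":4}]'
python3 plan.py 583 -329.1 31 92.7
```

```text
time: 16.6
position: [0.5834, -0.3283, 0.0561]
tcp_rot: [-0.0, -0.024, 1.0, 0.0]
ft_force: [0.2, -0.5, -0.6]
opening: 0.0477
gripper_force: 62.3
t 16.6 at [583.4, -328.3, 56.1] yawY 92.7 open 47.7 grip 62.3 F [ 0.2 -0.5 -0.6] tilt 0.04
offset cm [0.04, -0.07, 2.51]  rot z 0.0
```

```bash
python3 -m pendant '[{"rot":[0,0,0],"offset":[0,-0.07,1.3],"fingers":4},{"rot":[0,0,0],"offset":[0,0,0.8],"fingers":4},{"rot":[0,0,0],"offset":[0,0,0.4],"fingers":4},{"rot":[0,0,0],"offset":[0,0,0],"fingers":4},{"rot":[0,0,0],"offset":[0,0,0],"fingers":6},{"rot":[0,0,0],"offset":[0,0,0],"fingers":6},{"rot":[0,0,0],"offset":[0,0,0],"fingers":6},{"rot":[0,0,0],"offset":[0,0,-2],"fingers":6},{"rot":[0,0,0],"offset":[0,0,-3],"fingers":6},{"rot":[0,0,0],"offset":[0,0,-3],"fingers":6}]'
python3 plan.py 441 -92.6 110 92.7
```

```text
time: 17.85
position: [0.5835, -0.33, 0.1135]
tcp_rot: [0.0, -0.024, 1.0, -0.0]
ft_force: [0.1, -0.7, -0.3]
opening: 0.0602
gripper_force: 0.0
t 17.85 at [583.5, -330.0, 113.5] yawY 92.7 open 60.2 grip 0.0 F [ 0.1 -0.7 -0.3] tilt 0.04
offset cm [13.12, 24.38, 0.33]  rot z -0.0
```

```bash
python3 -m pendant '[{"rot":[0,0,0],"offset":[1.87,3.48,0],"fingers":6},{"rot":[0,0,0],"offset":[1.87,3.48,0],"fingers":6},{"rot":[0,0,0],"offset":[1.87,3.48,0],"fingers":6},{"rot":[0,0,0],"offset":[1.87,3.48,0],"fingers":6},{"rot":[0,0,0],"offset":[1.87,3.48,0],"fingers":6},{"rot":[0,0,0],"offset":[1.87,3.48,0],"fingers":6},{"rot":[0,0,0],"offset":[1.87,3.48,0],"fingers":6},{"rot":[0,0,0],"offset":[0,0,2],"fingers":6},{"rot":[0,0,0],"offset":[0,0,2],"fingers":6},{"rot":[0,0,0],"offset":[0,0,0],"fingers":6}]'
python3 plan.py 441 -92.6 27.5 92.7
```

```text
time: 19.1
position: [0.441, -0.0926, 0.0715]
tcp_rot: [-0.0, -0.024, 1.0, 0.0]
ft_force: [0.1, -0.1, 0.1]
opening: 0.0602
gripper_force: 0.0
t 19.1 at [441.0, -92.6, 71.5] yawY 92.7 open 60.2 grip 0.0 F [ 0.1 -0.1  0.1] tilt 0.04
offset cm [-0.0, 0.0, 4.4]  rot z 0.0
```

```bash
python3 -m pendant '[{"rot":[0,0,0],"offset":[0,0,2.2],"fingers":6},{"rot":[0,0,0],"offset":[0,0,2.2],"fingers":6},{"rot":[0,0,0],"offset":[0,0,0],"fingers":2},{"rot":[0,0,0],"offset":[0,0,0],"fingers":2},{"rot":[0,0,0],"offset":[0,0,0],"fingers":2},{"rot":[0,0,0],"offset":[0,0,0],"fingers":2},{"rot":[0,0,0],"offset":[0,0,0],"fingers":2},{"rot":[0,0,0],"offset":[0,0,-3],"fingers":2},{"rot":[0,0,0],"offset":[0,0,-4],"fingers":2},{"rot":[0,0,0],"offset":[0,0,0],"fingers":2}]'
python3 plan.py 460.2 273.7 98 85.5
```

```text
time: 20.35
position: [0.4429, -0.0933, 0.1003]
tcp_rot: [0.003, -0.024, 1.0, -0.001]
ft_force: [-0.2, -0.1, -0.2]
opening: 0.0296
gripper_force: 59.5
t 20.35 at [442.9, -93.3, 100.3] yawY 92.7 open 29.6 grip 59.5 F [-0.2 -0.1 -0.2] tilt 0.31
offset cm [-3.45, 36.57, 0.18]  rot z 7.2
```

```bash
python3 -m pendant '[{"rot":[0,0,0],"offset":[-0.38,4.06,0],"fingers":2},{"rot":[0,0,0],"offset":[-0.38,4.06,0],"fingers":2},{"rot":[0,0,0],"offset":[-0.38,4.06,0],"fingers":2},{"rot":[0,0,0],"offset":[-0.38,4.06,0],"fingers":2},{"rot":[0,0,0],"offset":[-0.38,4.06,0],"fingers":2},{"rot":[0,0,0],"offset":[-0.38,4.06,0],"fingers":2},{"rot":[0,0,0],"offset":[-0.38,4.06,0],"fingers":2},{"rot":[0,0,0],"offset":[-0.38,4.06,0],"fingers":2},{"rot":[0,0,0],"offset":[-0.38,4.06,0],"fingers":2},{"rot":[0,0,7.2],"offset":[0,0,0],"fingers":2}]'
python3 plan.py 460.2 273.7 55 85.5
```

```text
time: 21.6
position: [0.4583, 0.2764, 0.0972]
tcp_rot: [0.0, 0.039, 0.999, 0.0]
ft_force: [-0.1, -0.5, -0.4]
opening: 0.0296
gripper_force: 59.6
t 21.6 at [458.3, 276.4, 97.2] yawY 85.5 open 29.6 grip 59.6 F [-0.1 -0.5 -0.4] tilt 0.07
offset cm [-0.2, -0.26, 4.22]  rot z 0.0
```

```bash
python3 -m pendant '[{"rot":[0,0,0],"offset":[-0.2,-0.2,2.5],"fingers":2},{"rot":[0,0,0],"offset":[0,0,2.2],"fingers":2},{"rot":[0,0,0],"offset":[0,0,1.2],"fingers":2},{"rot":[0,0,0],"offset":[0,0,0.5],"fingers":2},{"rot":[0,0,0],"offset":[0,0,0],"fingers":2},{"rot":[0,0,0],"offset":[0,0,0],"fingers":4.2},{"rot":[0,0,0],"offset":[0,0,0],"fingers":4.2},{"rot":[0,0,0],"offset":[0,0,0],"fingers":4.2},{"rot":[0,0,0],"offset":[0,0,-3],"fingers":4.2},{"rot":[0,0,0],"offset":[0,0,-4],"fingers":4.2}]'
python3 plan.py 691.3 -30.5 140 -0.6
```

```text
time: 22.85
position: [0.4594, 0.2714, 0.1035]
tcp_rot: [-0.001, 0.039, 0.999, -0.0]
ft_force: [0.5, 0.8, 0.2]
opening: 0.042
gripper_force: 0.0
t 22.85 at [459.4, 271.4, 103.5] yawY 85.5 open 42.0 grip 0.0 F [0.5 0.8 0.2] tilt 0.11
offset cm [-25.49, -28.28, -3.66]  rot z 86.1
```

```bash
python3 -m pendant '[{"rot":[0,0,0],"offset":[-2.55,-2.83,-0.37],"fingers":4},{"rot":[0,0,0],"offset":[-2.55,-2.83,-0.37],"fingers":4},{"rot":[0,0,0],"offset":[-2.55,-2.83,-0.37],"fingers":4},{"rot":[0,0,0],"offset":[-2.55,-2.83,-0.37],"fingers":4},{"rot":[0,0,0],"offset":[-2.55,-2.83,-0.37],"fingers":4},{"rot":[0,0,0],"offset":[-2.55,-2.83,-0.37],"fingers":4},{"rot":[0,0,0],"offset":[-2.55,-2.83,-0.37],"fingers":4},{"rot":[0,0,0],"offset":[-2.55,-2.83,-0.37],"fingers":4},{"rot":[0,0,0],"offset":[-2.55,-2.83,-0.37],"fingers":4},{"rot":[0,0,0],"offset":[-2.55,-2.83,-0.37],"fingers":4}]'
python3 -m pendant '[{"rot":[0,0,9.57],"offset":[0,0,0],"fingers":4},{"rot":[0,0,9.57],"offset":[0,0,0],"fingers":4},{"rot":[0,0,9.57],"offset":[0,0,0],"fingers":4},{"rot":[0,0,9.57],"offset":[0,0,0],"fingers":4},{"rot":[0,0,9.57],"offset":[0,0,0],"fingers":4},{"rot":[0,0,9.57],"offset":[0,0,0],"fingers":4},{"rot":[0,0,9.57],"offset":[0,0,0],"fingers":4},{"rot":[0,0,9.57],"offset":[0,0,0],"fingers":4},{"rot":[0,0,9.57],"offset":[0,0,0],"fingers":4},{"rot":[0,0,0],"offset":[0,0,0],"fingers":4}]'
python3 plan.py 691.3 -30.5 60 -0.6
python3 - <<'E'
from h import *
s=ctrl.read_state(); f=imaging.grab_frame("wrist"); g=imaging.grab_frame("scene"); T=pose(s)
for n,F,M in (("wrist",f,c2w(f,T)),("scene",g,c2w(g))):
    P=cloud(F,M); m=(P[...,2]>.006)&(P[...,2]<.05)&(abs(P[...,0]-.691)<.03)&(abs(P[...,1]+.058)<.09)
    if n=="wrist": 
        Pt=(P-T[:3,3])@T[:3,:3]; m&=Pt[...,2]>.05
    Q=P[m]; hd=Q[Q[:,2]>.029]
    print(n,len(Q),[np.round(v,1) for v in cv2.minAreaRect(np.float32(Q[:,:2]*1000))])
    for lab,q in(("head",hd[hd[:,1]>-.04]),("foot",hd[hd[:,1]<-.1])):
        if len(q): print(lab,len(q),np.percentile(q*1000,[2,50,98],axis=0).round(1).tolist())
    rod=Q[(Q[:,1]>-.1)&(Q[:,1]<-.03)&(Q[:,2]<.027)&(Q[:,2]>.018)]
    if len(rod): print("rod",np.percentile(rod*1000,[2,50,98],axis=0).round(1).tolist())
cv2.imwrite("pics/w2.png",np.hstack([f["pixels"][:,:,::-1][:,:400],g["pixels"][:,:,::-1][:,:400]]))
np.save("w2.npy",f,allow_pickle=True); np.save("scene.npy",g,allow_pickle=True)
E
```

```text
time: 24.1
position: [0.6925, -0.0315, 0.1405]
tcp_rot: [-0.0, 0.039, 0.999, 0.0]
ft_force: [0.3, -0.5, 0.6]
opening: 0.04
gripper_force: 0.0
time: 25.35
position: [0.6918, -0.0305, 0.1403]
tcp_rot: [-0.0, 0.711, 0.703, -0.0]
ft_force: [0.2, -0.2, 0.5]
opening: 0.0402
gripper_force: 0.0
t 25.35 at [691.8, -30.5, 140.3] yawY -0.6 open 40.2 grip 0.0 F [ 0.2 -0.2  0.5] tilt 0.01
offset cm [-0.0, -0.05, 8.03]  rot z 0.0
wrist 4114 [array([691.1, -58.2]), array([150.1,  34. ]), np.float64(89.4)]
head 1330 [[675.7, -6.6, 31.3], [691.7, 5.4, 33.4], [707.9, 16.5, 34.8]]
foot 365 [[674.0, -132.9, 29.4], [690.1, -127.6, 33.0], [706.5, -124.9, 34.4]]
rod [[684.4, -98.5, 22.0], [691.1, -63.0, 23.4], [697.9, -31.4, 24.7]]
scene 978 [array([693.1, -58.1]), array([149.5,  34.4]), np.float64(89.4)]
head 134 [[694.4, -7.2, 30.3], [703.2, 4.5, 33.5], [710.3, 15.7, 36.0]]
foot 97 [[676.1, -132.7, 30.4], [693.5, -129.0, 33.8], [708.8, -125.1, 36.5]]
rod [[686.4, -98.5, 19.0], [693.6, -64.9, 23.7], [699.8, -31.8, 25.8]]
```

View pics/w2.png

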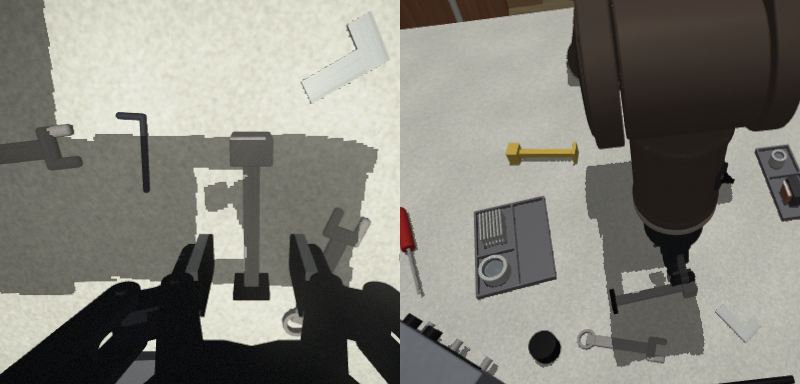

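The wrist view shows the probe with its head at (252,150) and foot at (252,290), centred between the fingers. In the scene view the heat sink and large ring sit in tray3, and the transformer and small ring in tray2. I'll grip at the balance point and lift gently.

```bash
python3 -m pendant '[{"rot":[0,0,0],"offset":[0,0,4],"fingers":4},{"rot":[0,0,0],"offset":[0,0,4],"fingers":4},{"rot":[0,0,0],"offset":[0,0,2.5],"fingers":4},{"rot":[0,0,0],"offset":[0,0,1.3],"fingers":4},{"rot":[0,0,0],"offset":[0,0,0],"fingers":0},{"rot":[0,0,0],"offset":[0,0,0],"fingers":0},{"rot":[0,0,0],"offset":[0,0,0],"fingers":0},{"rot":[0,0,0],"offset":[0,0,0],"fingers":0},{"rot":[0,0,0],"offset":[0,0,0],"fingers":0},{"rot":[0,0,0],"offset":[0,0,0],"fingers":0}]'
python3 -m pendant '[{"rot":[0,0,0],"offset":[0,0,-0.3],"fingers":0},{"rot":[0,0,0],"offset":[0,0,-0.6],"fingers":0},{"rot":[0,0,0],"offset":[0,0,-1],"fingers":0},{"rot":[0,0,0],"offset":[0,0,-1],"fingers":0},{"rot":[0,0,0],"offset":[0,0,-1],"fingers":0},{"rot":[0,0,0],"offset":[0,0,-1],"fingers":0},{"rot":[0,0,0],"offset":[0,0,-1],"fingers":0},{"rot":[0,0,0],"offset":[0,0,-1],"fingers":0},{"rot":[0,0,0],"offset":[0,0,0],"fingers":0},{"rot":[0,0,0],"offset":[0,0,0],"fingers":0}]'
python3 plan.py 556.8 -262.2 90 -87.3
cat > tilt.py <<'E'
from h import *
s=ctrl.read_state(); f=imaging.grab_frame("wrist"); T=pose(s); P=cloud(f,f["tool_from_camera"])
# rod-side points in tool frame: probe along tool x, |y|<17mm
m=(abs(P[...,1])<.005)&(P[...,2]>-.02)&(P[...,2]<.03)&(P[...,0]<.1)&(P[...,0]>-.14)
Q=P[m]*1000
for lo in range(-140,100,10):
    q=Q[(Q[:,0]>=lo)&(Q[:,0]<lo+10)]
    if len(q)>4: print(lo,len(q),"zmin",np.percentile(q[:,2],[5,50,95]).round(1))
cv2.imwrite("pics/%s.png"%("tilt%d"%(s["time"]*100)),f["pixels"][:,:,::-1])
E
python3 tilt.py; ls pics
```

```text
time: 26.7
position: [0.6923, -0.0305, 0.023]
tcp_rot: [0.0, 0.711, 0.703, 0.0]
ft_force: [-1.7, 0.9, 6.9]
opening: 0.0125
gripper_force: 61.3
time: 27.95
position: [0.6918, -0.0305, 0.0911]
tcp_rot: [-0.0, 0.711, 0.703, -0.0]
ft_force: [0.7, 0.8, -4.6]
opening: 0.0125
gripper_force: 59.8
t 27.95 at [691.8, -30.5, 91.1] yawY -0.6 open 12.5 grip 59.8 F [ 0.7  0.8 -4.6] tilt 0.02
offset cm [-23.32, -13.24, 0.11]  rot z 86.7
-50 156 zmin [-1.1 -0.2  0.6]
-40 305 zmin [-1.  -0.3  0.6]
-30 336 zmin [-1.1 -0.4  0.5]
-20 339 zmin [-1.4 -0.4  0.5]
-10 390 zmin [-1.4 -0.4  0.5]
0 409 zmin [-1.3 -0.5  0.5]
10 376 zmin [-1.4 -0.5  0.4]
20 343 zmin [-11.3 -10.3  -9.4]
30 562 zmin [-11.5 -10.5  -9.6]
40 840 zmin [-11.2  -9.2  17.6]
both1.png
crop.png
scene0.png
tilt2795.png
top0.png
w1.png
w2.png
```

The probe hangs level, within about 0.3°. I'll carry it gently now.

```bash
python3 -m pendant '[{"rot":[0,0,0],"offset":[-1.2,-0.7,0],"fingers":0},{"rot":[0,0,0],"offset":[-2.4,-1.35,0],"fingers":0},{"rot":[0,0,0],"offset":[-3,-1.7,0],"fingers":0},{"rot":[0,0,0],"offset":[-3,-1.7,0],"fingers":0},{"rot":[0,0,0],"offset":[-3,-1.7,0],"fingers":0},{"rot":[0,0,0],"offset":[-3,-1.7,0],"fingers":0},{"rot":[0,0,0],"offset":[-3,-1.7,0],"fingers":0},{"rot":[0,0,0],"offset":[-2.4,-1.35,0],"fingers":0},{"rot":[0,0,0],"offset":[-1.5,-0.9,0],"fingers":0},{"rot":[0,0,0],"offset":[-0.8,-0.44,0],"fingers":0}]'
python3 -m pendant '[{"rot":[0,0,4],"offset":[0,0,0],"fingers":0},{"rot":[0,0,5],"offset":[0,0,0],"fingers":0},{"rot":[0,0,5],"offset":[0,0,0],"fingers":0},{"rot":[0,0,5],"offset":[0,0,0],"fingers":0},{"rot":[0,0,5],"offset":[0,0,0],"fingers":0},{"rot":[0,0,5],"offset":[0,0,0],"fingers":0},{"rot":[0,0,5],"offset":[0,0,0],"fingers":0},{"rot":[0,0,5],"offset":[0,0,0],"fingers":0},{"rot":[0,0,5],"offset":[0,0,0],"fingers":0},{"rot":[0,0,5],"offset":[0,0,0],"fingers":0}]'
python3 -m pendant '[{"rot":[0,0,5],"offset":[0,0,0],"fingers":0},{"rot":[0,0,5],"offset":[0,0,0],"fingers":0},{"rot":[0,0,5],"offset":[0,0,0],"fingers":0},{"rot":[0,0,5],"offset":[0,0,0],"fingers":0},{"rot":[0,0,5],"offset":[0,0,0],"fingers":0},{"rot":[0,0,5],"offset":[0,0,0],"fingers":0},{"rot":[0,0,5],"offset":[0,0,0],"fingers":0},{"rot":[0,0,2.7],"offset":[0,0,0],"fingers":0},{"rot":[0,0,0],"offset":[0,0,0],"fingers":0},{"rot":[0,0,0],"offset":[0,0,0],"fingers":0}]'
python3 plan.py 556.8 -262.2 28 -87.3; python3 tilt.py
python3 - <<'E'
from h import *
# refine tray3 from the scene picture taken just before (tray in plain view): rim points
f=load("scene"); P=cloud(f,c2w(f))
m=(P[...,2]>.008)&(P[...,2]<.018)&(abs(P[...,0]-.531)<.13)&(abs(P[...,1]+.3)<.09)
print([np.round(v,1) for v in cv2.minAreaRect(np.float32(P[m][:,:2]*1000))])
E
```

```text
time: 29.25
position: [0.556, -0.2631, 0.0913]
tcp_rot: [-0.0, 0.711, 0.703, -0.0]
ft_force: [0.2, 0.5, -3.8]
opening: 0.0119
gripper_force: 59.8
time: 30.5
position: [0.5571, -0.2616, 0.0912]
tcp_rot: [-0.0, 0.939, 0.344, 0.0]
ft_force: [0.7, 0.8, -4.8]
opening: 0.0127
gripper_force: 59.8
time: 31.75
position: [0.5571, -0.2618, 0.0913]
tcp_rot: [-0.0, 1.0, 0.024, -0.0]
ft_force: [-0.3, -0.5, -4.5]
opening: 0.0127
gripper_force: 59.8
t 31.75 at [557.1, -261.8, 91.3] yawY -87.2 open 12.7 grip 59.8 F [-0.3 -0.5 -4.5] tilt 0.0
offset cm [-0.03, 0.04, 6.33]  rot z 0.1
-50 160 zmin [-1.2 -0.3  0.5]
-40 301 zmin [-1.3 -0.5  0.3]
-30 339 zmin [-1.4 -0.5  0.2]
-20 365 zmin [-1.4 -0.5  0.3]
-10 374 zmin [-1.4 -0.6  0.4]
0 399 zmin [-1.4 -0.6  0.4]
10 358 zmin [-1.5 -0.5  0.4]
20 377 zmin [-11.5 -10.5  -9.3]
30 577 zmin [-11.5 -10.5  -9.5]
40 808 zmin [-11.3  -9.   17.5]
[array([ 530.9, -299.1]), array([186.8, 141.4]), np.float64(2.6)]
```

```bash
python3 -m pendant '[{"rot":[0,0,0],"offset":[0,0,1],"fingers":0},{"rot":[0,0,0],"offset":[0,0,1.5],"fingers":0},{"rot":[0,0,0],"offset":[0,0,1.5],"fingers":0},{"rot":[0,0,0],"offset":[0,0,1],"fingers":0},{"rot":[0,0,0],"offset":[0,0,0.6],"fingers":0},{"rot":[0,0,0],"offset":[0,0,0.4],"fingers":0},{"rot":[0,0,0],"offset":[0,0,0.2],"fingers":0},{"rot":[0,0,0],"offset":[0,0,0.15],"fingers":0},{"rot":[0,0,0],"offset":[0,0,0],"fingers":0},{"rot":[0,0,0],"offset":[0,0,0],"fingers":0}]'
python3 plan.py 556.8 -262.2 27 -87.3
```

```text
time: 33.05
position: [0.5571, -0.262, 0.028]
tcp_rot: [0.0, 1.0, 0.023, 0.0]
ft_force: [0.5, 0.6, -4.6]
opening: 0.013
gripper_force: 59.8
t 33.05 at [557.1, -262.0, 28.0] yawY -87.3 open 13.0 grip 59.8 F [ 0.5  0.6 -4.6] tilt 0.02
offset cm [-0.03, 0.02, 0.1]  rot z -0.0
```

Not touching yet, so I'll go 1 mm further, release and lift.

```bash
python3 -m pendant '[{"rot":[0,0,0],"offset":[0,0,0.1],"fingers":0},{"rot":[0,0,0],"offset":[0,0,0],"fingers":0},{"rot":[0,0,0],"offset":[0,0,0],"fingers":2.6},{"rot":[0,0,0],"offset":[0,0,0],"fingers":2.6},{"rot":[0,0,0],"offset":[0,0,0],"fingers":2.6},{"rot":[0,0,0],"offset":[0,0,0],"fingers":2.6},{"rot":[0,0,0],"offset":[0,0,-1],"fingers":2.6},{"rot":[0,0,0],"offset":[0,0,-3],"fingers":2.6},{"rot":[0,0,0],"offset":[0,0,-4],"fingers":2.6},{"rot":[0,0,0],"offset":[0,0,-5],"fingers":2.6}]'
python3 plan.py 530 0 250 n
```

```text
time: 34.3
position: [0.5565, -0.2617, 0.1581]
tcp_rot: [-0.0, 1.0, 0.023, -0.0]
ft_force: [1.1, -0.5, -0.2]
opening: 0.0258
gripper_force: 0.0
t 34.3 at [556.5, -261.7, 158.1] yawY -87.3 open 25.8 grip 0.0 F [ 1.1 -0.5 -0.2] tilt 0.06
offset cm [-1.44, -26.27, -9.17]
```

```bash
python3 -m pendant '[{"rot":[0,0,0],"offset":[0,0,-4.5],"fingers":2.6},{"rot":[0,0,0],"offset":[0,0,-4.5],"fingers":2.6},{"rot":[0,0,0],"offset":[-0.2,-3.75,0],"fingers":2.6},{"rot":[0,0,0],"offset":[-0.2,-3.75,0],"fingers":2.6},{"rot":[0,0,0],"offset":[-0.2,-3.75,0],"fingers":2.6},{"rot":[0,0,0],"offset":[-0.2,-3.75,0],"fingers":2.6},{"rot":[0,0,0],"offset":[-0.2,-3.75,0],"fingers":2.6},{"rot":[0,0,0],"offset":[-0.2,-3.75,0],"fingers":2.6},{"rot":[0,0,0],"offset":[-0.2,-3.75,0],"fingers":2.6},{"rot":[0,0,0],"offset":[0,0,0],"fingers":2.6}]'
python3 - <<'E'
from h import *
for n in ("scene","top"):
    f=imaging.grab_frame(n); P=cloud(f,c2w(f)); np.save(n+".npy",f,allow_pickle=True)
    for lab,c,yw in (("tray3",(530.8,-299.3),2.7),("tray2",(511,269.7),175.5)):
        a=np.radians(yw); Rz=np.array([[np.cos(a),-np.sin(a)],[np.sin(a),np.cos(a)]])
        X=P.copy()*1000; X[...,:2]=(X[...,:2]-c)@Rz
        rim=(X[...,2]>8)&(X[...,2]<16)&(abs(X[...,0])<105)&(abs(X[...,1])<(85 if lab=="tray3" else 50))
        print(n,lab,"rim rect",[np.round(v,1) for v in cv2.minAreaRect(np.float32(X[rim][:,:2]))] if rim.sum()>50 else None)
        m=((X[...,2]>20)&(X[...,2]<60)&(abs(X[...,0])<95)&(abs(X[...,1])<75)).astype(np.uint8)
        k,L,st,_=cv2.connectedComponentsWithStats(m)
        for i in range(1,k):
            if st[i,4]>20:
                q=X[L==i]; zt=np.percentile(q[:,2],95); r=cv2.minAreaRect(np.float32(q[:,:2])); print("   ",np.round(r[0],1),np.round(r[1],1),round(r[2],1),"top %.1f"%zt)
g=load("scene")["pixels"][:,:,::-1]
cv2.imwrite("pics/end.png",np.hstack([cv2.resize(g[170:320,30:230],(400,300)),cv2.resize(g[120:270,340:512],(400,300))]))
E
```

```text
time: 35.55
position: [0.5304, 0.0016, 0.2475]
tcp_rot: [-0.0, 1.0, 0.025, 0.0]
ft_force: [0.2, -0.4, 0.2]
opening: 0.026
gripper_force: 0.0
scene tray3 rim rect [array([0.3, 0.2]), array([186.3, 141.7]), np.float64(0.1)]
    [ 2.6 36.3] [151.4  35.8] 0.1 top 38.8
    [-37.5 -32.2] [61.9 40.5] 0.9 top 35.2
    [ 53.3 -32.7] [49.8 49.3] 58.3 top 31.3
scene tray2 rim rect [array([-0.9, -0.4]), array([186.6,  79. ]), np.float64(0.5)]
    [48.8  2.8] [31.4 31.8] 60.3 top 30.3
    [-40.8   0.9] [40.9 52.5] 89.4 top 40.4
top tray3 rim rect None
top tray2 rim rect None
```

View pics/end.png

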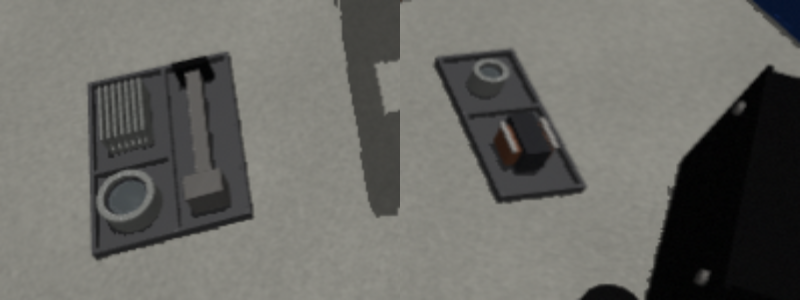

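The end view shows all five parts flat in their bays and centred to within about 3 mm. In tray3 (left half), the heat sink is at (122,115), the large ring at (128,200) and the probe spans (195,70) to (205,190). In tray2 (right half), the small ring is at (489,78) and the transformer at (525,140). The tops are at about 4 mm plus each part's height, and the arm is clear, so I'm handing in.

```bash
python3 -c "
from rig import ctrl
print(ctrl.hand_in())"
```

```text
the job is handed in; nothing more can be done
None
```

All five parts are flat in their correct bays and released, each centred to within about 3 mm in the last camera check, and the job was handed in at about 36 s; the hand-in returned no verdict.

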